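# Park the bottle opener round the rack's thin post

## Task

The chrome bottle opener has been shoved handle-first under the low wooden stand. Draw it out, then park it jaw-first in the front of the slotted rack: slide it flat under the rack's top board so that its open jaw goes fully home round the thin steel post (not in the bay with the thick post), with its handle sticking out of the rack's front. Leave it lying there and do not shift any of the other things.

Things in the scene. Friction and masses are not known exactly. Their poses are not given: they have to be found in the camera images.
- opener: Chrome bottle opener lying flat, 174 mm long, 12 mm thick, about 140 g. Origin on its underside on the centre line, x towards the jaw, z up. Handle: bar 24 mm wide (y), from x = -95 to +17 mm. Shoulder: flat-sided block 30 mm wide, x = +16 to +46 mm. Jaw: see opener_seat. It starts with its handle under the stand; about all beyond x = +2 mm sticks out of the stand's open front.
- opener_seat (a point): Point in the jaw, at x = +55 mm, 6 mm above the opener's underside: the thin post's axis passes here when the jaw is fully home (post at the bottom of the C). The jaw is an open C of 10 mm round bar centred at x = +60 mm, 38 mm outside and 18 mm inside diameter; its 13 mm gap faces +x between rounded lips whose tips reach x = +73 mm.
- opener_tail (a point): Middle of the end face of the opener's handle, at x = -95 mm, y = 0, 6 mm above its underside.
- stand: Low wooden stand, fixed, 160 mm deep (x), 200 mm wide (y), 54 mm high. Origin on the table under its centre; its open front faces its own -x (front edge at x = -80 mm). The top board's underside is 40 mm above the table; 16 mm side walls at y = +-92 mm and a back wall leave only the front open (168 mm wide). The white tub stands on it.
- rack: Slotted wooden rack, fixed, 160 mm deep (x), 168 mm wide (y). Origin on the table under its centre; front faces its own -x (edge at x = -80 mm). Top board: underside 40 mm, top 56 mm above the table. Three 16 mm walls at y = -76, 0, +76 mm make two 60 mm wide bays, open in front, the table as floor. Dividers stand on top at x = +15 to +77 mm, up to 130 mm above the table.
- thin_post: Thin steel post, 8 mm diameter, fixed upright in the middle of one bay of the rack (which one varies): at y = +38 or -38 mm, x = -10 mm of the rack, so 70 mm behind its front edge. It runs from the table through the top board, above which its 18 mm wide, 5 mm high round cap shows. Origin on its axis at the table.
- thick_post: Thick steel post, 22 mm diameter (too thick for the jaw), in the other bay, with a 32 mm wide cap above the board. Origin on its axis at the table.
- tub: Closed round white plastic tub on the stand, 100 mm diameter, 68 mm high, its origin at the centre of its underside. Leave alone.
- tumbler: Stubby glass tumbler, 72 mm diameter, 75 mm high, origin at the centre of its underside. Leave alone.
- tray: Lime hard silicone tray, 120 x 170 x 22 mm, origin at the centre of its underside. Leave alone.
- can: Plain drinks can, 60 mm diameter, 105 mm high, origin at the centre of its underside. Leave alone.
- jar: Glass jar with a steel lid, 64 mm diameter, 85 mm high, origin at the centre of its underside. Leave alone.
- bowl: White bowl, 110 mm diameter, 45 mm high, origin at the centre of its underside. Leave alone.

How it is judged:
On the way, in this order (a step that is already met when the one before it is completed fails the run):
1. the opener is drawn out: its whole handle is clear of the stand's front edge (x of opener_tail in the frame of stand below -0.08 m), for 0.1 s.
2. the jaw is home round the thin post (horizontal distance between opener_seat and thin_post below 0.008 m), for 0.2 s.
At the end, for the whole second after the job is handed in: The opener lies at rest, flat on the table (tilt under 0.12 rad, underside less than 6 mm up), the seat of its jaw within 8 mm of the thin post's axis, its tail at least 20 mm out beyond the rack's front edge; tub, tumbler, tray, can, jar and bowl have not been shifted by 20 mm (horizontal distance between opener_seat and thin_post below 0.008 m and x of opener_tail in the frame of rack below -0.1 m and angle between opener's own z axis and vertical below 0.12 rad and height (world z) of opener below 0.006 m and linear speed of opener below 0.02 m/s); the robot touches nothing.
It fails at once if the tub, tumbler, tray, can, jar or bowl is shifted by 20 mm or more (distance of any of tub, tumbler, tray, can, jar, bowl from where it was at the start of the episode above 0.02 m).
It also fails if it takes over 61 s, if anything falls off the work surface, if the arm or the gripper's body presses on something with over 40 N, if the wrist force passes 120 N, or if a joint passes its speed limit or range.

## Robot

A 7-joint arm with a two-finger parallel gripper is mounted at the origin on the work surface. World frame = base frame: x ahead of the robot, y to its left, z up, the work surface at z = 0. Lengths are in m, angles in rad, forces in N, time in s.
With the tool pointing down it reaches from about 0.4 to 0.85 m from the base axis. Payload 4.5 kg.
Tool frame: the origin (TCP) lies between the finger pads; the fingertips stand 8 mm ahead of it and the grasp point (between the pads) lies 11 mm behind it; z points along the fingers, y is the direction in which the jaws open and shut (so a half turn about z gives the same grasp; the last joint's range is limited). The gripper opens to 88 mm and grips with 3 to 60 N. Pads are 18 mm wide; open, the fingers measure 123 mm over their backs; the gripper's body (75 mm by 187 mm) begins 45 mm behind the grasp point.
Start: joints at [1.303, 0.689, -0.195, 1.565, 0.157, 0.902, -0.215], TCP at [0.186, -0.597, 0.224] pointing down, gripper open.
Joint ranges: [-3.01, 3.01], [-0.46, 2.08], [-1.47, 1.51], [0.13, 2.56], [-1, 4.14], [0.04, 2.09], [-2.66, 2.66]. Speed limits (rad/s): [2.57, 2.57, 3.14, 3.14, 3.14, 3.14, 3.14].

## Interface

Orientations are given as a unit quaternion [x, y, z, w].
In Python, from plant import r gives the robot as it stands.
- The arm moves only by the tool carry_out, never from a script. Its argument "commands" is a list that holds one entry, the list of rows, each a list of 7 numbers: the turn, a rotation vector about the tool's x, y, z in rad, then the shift along the tool's x, y, z in cm, then the finger opening in cm, from 0 to 8.81. A call has 1 to 10 rows; each row is the pose to reach, as a shift and turn from the pose commanded when the call began, along the tool's axes at that moment; what a row does not reach only later rows make up. A row lasts 1/12 s, in which the tool goes at most 41.7 mm and 7.16 degrees, less where a joint would pass 70% of its speed; a pose out of reach is approached as far as the arm can. A call with a gripper value outside its range is refused whole. The fingers move at their own pace and stop on an object; "force" is the grip in N (left out, the last holds). Time passes only in rows, so rows that repeat a pose let the fingers close. It gives the time, the measured TCP pose, the force and the opening at its end, in the units of the state.
- r.get_state(): the state, without advancing time (a new reading comes with each control period).
- r.snapshot(name): name is "side" or "top" or "wrist"; returns a dict with "pixels" (400x640x3 uint8, red, green, blue), "mtx" (3x3 intrinsics, pixels), "k1" (the pictures are not rectified: a ray, as slopes to the right and down, at radius r is drawn at 1 + k1 r^2 times it, then the intrinsics apply), "xyz" and "rotation" of the camera in the world. Camera axes: x right, y down, z forward; pixel columns grow to the right and rows downward; lengths in m; the calibration is good to about 2 mm. A picture is of the moment at which its call begins. There is no depth.
- r.finish_job(): hands the job in, once; it reports no verdict.
The state is a dict: "clock": time; "q": joint angles; "qd": joint speeds; "joint_torque": joint torques, N m; "tool_pos": TCP position; "eef_rot": TCP orientation; "contact_force": force on the tool from outside, world axes, zero at the start; "moment": the same for the moment, N m; "opening": opening from 0.0 (shut) to 1.0 (fully open).
Only numpy, scipy, OpenCV 4.12 (cv2) and the standard library are available. Lean on these libraries where they do the work, as an engineer would, in place of code of your own. Each camera call takes 0.05 s, during which the arm holds its last target.

## Working session

There is one attempt and no reset: what is moved stays moved. The work goes in short steps, Python scripts to look and compute and a tool call to move; the robot and the scene stay as the last step left them, time stands still between calls to the robot, and variables do not carry over. Pictures are saved under pics/ and viewed, and the job is handed in when it is done.

Besides the shell and the picture viewer there is one more tool, called after ">>>" as name([rows], argument=value, ...), one row to a line, values as JSON. carry_out: Moves the arm, as the interface text tells. Its arguments: {"type":"object","properties":{"commands":{"type":"array"},"force":{"type":"number"}},"required":["commands"]}

```bash
ls; mkdir -p pics; python3 - <<'E'
from plant import r
import cv2
print(r.get_state())
for n in ["side","top","wrist"]:
    s=r.snapshot(n); cv2.imwrite(f"pics/a_{n}.png",s["pixels"][:,:,::-1]); print(n,s["mtx"],s["k1"],s["xyz"],s["rotation"])
E
```

```text
pics
{'clock': 0.0, 'q': array([ 1.30276804,  0.68991469, -0.1944936 ,  1.56635543,  0.15730146,
        0.90249444, -0.2150985 ]), 'qd': array([-0.00060589,  0.00070242, -0.00216182,  0.00011235, -0.00110337,
       -0.00075436, -0.00051764]), 'joint_torque': array([-7.01254685e-04, -5.27560902e+01, -1.26676161e+00, -1.53426522e+01,
       -5.25024394e-02,  6.58332006e-03,  1.99892852e-04]), 'tool_pos': array([ 0.18553465, -0.59613758,  0.22314974]), 'eef_rot': array([ 9.88628216e-01,  1.50377711e-01, -2.07993802e-04, -8.66295560e-04]), 'contact_force': array([-0.198531  ,  0.32224933, -0.45704169]), 'moment': array([ 0.00605318, -0.00525066, -0.04720818]), 'opening': 1.002426697106501}
side [[428.23445123   0.         314.69275692]
 [  0.         428.23445123 209.00730707]
 [  0.           0.           1.        ]] -0.10336546551140413 [-0.17758348  0.67799614  0.65493617] [-0.30961013  0.8115132  -0.45780188  0.18975071]
top [[430.99983381   0.         322.21277864]
 [  0.         430.99983381 201.89404972]
 [  0.           0.           1.        ]] -0.07281607981604413 [ 0.34835906 -0.04778263  1.29030845] [-0.7026282   0.70739779 -0.05357741  0.05505853]
wrist [[319.0865302    0.         316.11771481]
 [  0.         319.0865302  198.35522717]
 [  0.           0.           1.        ]] -0.06360144169273377 [ 0.25957736 -0.57381397  0.38403339] [ 0.79638929 -0.58587917 -0.08991411  0.12010477]
```

View pics/a_top.png

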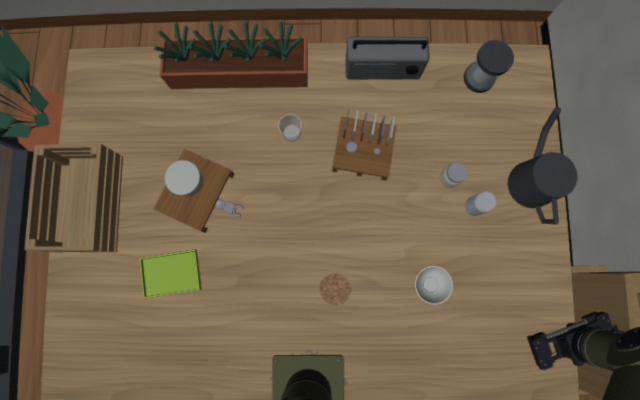

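View pics/a_side.png

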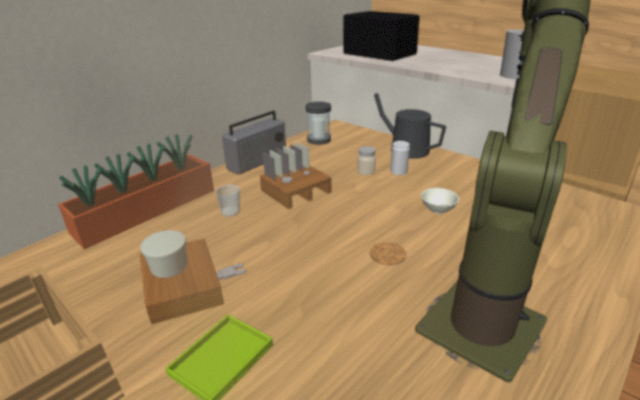

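View pics/a_wrist.png

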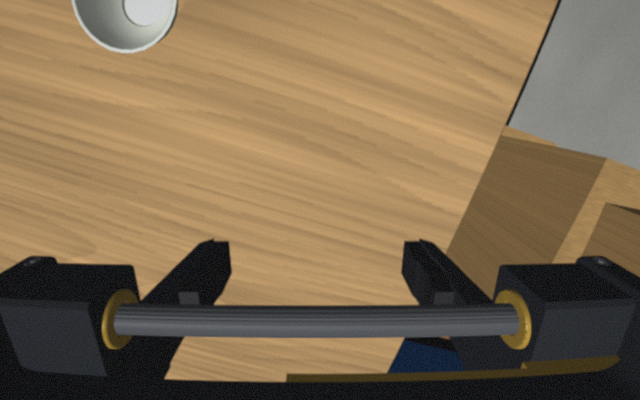

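The top view shows the stand at about (195,190) with the opener's jaw sticking out to the right at about (230,208). The rack is at about (365,150) with its front facing the robot, the big cap at (351,147) and the small cap at (377,152). I'll zoom in to measure these.

```bash
cat > h.py <<'E'
import numpy as np, cv2
from scipy.spatial.transform import Rotation as R
from plant import r
def cam(s):
    return s["mtx"],np.array([s["k1"],0,0,0,0.]),np.array(s["xyz"]),R.from_quat(s["rotation"]).as_matrix()
def ray(s,px,z):
    K,d,c,M=cam(s)
    u=cv2.undistortPoints(np.array(px,float).reshape(-1,1,2),K,d).reshape(-1,2)
    v=np.c_[u,np.ones(len(u))]@M.T
    return c+v*((z-c[2])/v[:,2])[:,None]
def proj(s,P):
    K,d,c,M=cam(s); P=np.array(P,float).reshape(-1,3)
    return cv2.projectPoints((P-c)@M,np.zeros(3),np.zeros(3),K,d)[0].reshape(-1,2)
def crop(s,x0,y0,w,h,k,name):
    im=s["pixels"][y0:y0+h,x0:x0+w,::-1]
    cv2.imwrite("pics/"+name,cv2.resize(im,None,fx=k,fy=k,interpolation=cv2.INTER_CUBIC))
E
python3 - <<'E'
from h import *
import pickle
s=r.snapshot("top"); pickle.dump(s,open("top.pkl","wb"))
crop(s,140,130,120,110,5,"b1.png"); crop(s,320,100,90,90,6,"b2.png")
E
```

```text
(no output)
```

View pics/b1.png

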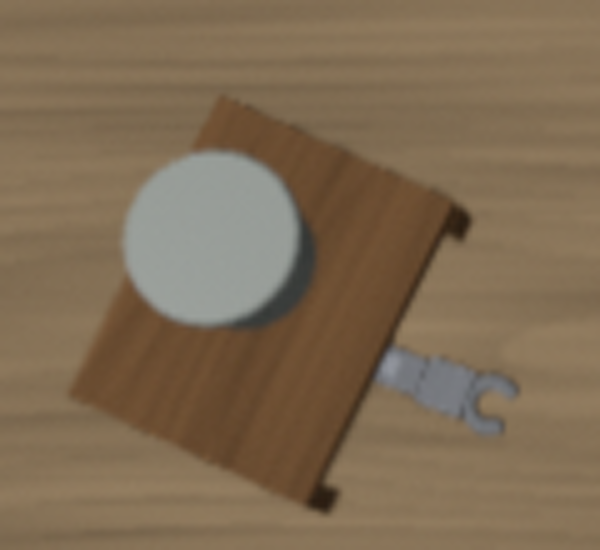

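View pics/b2.png

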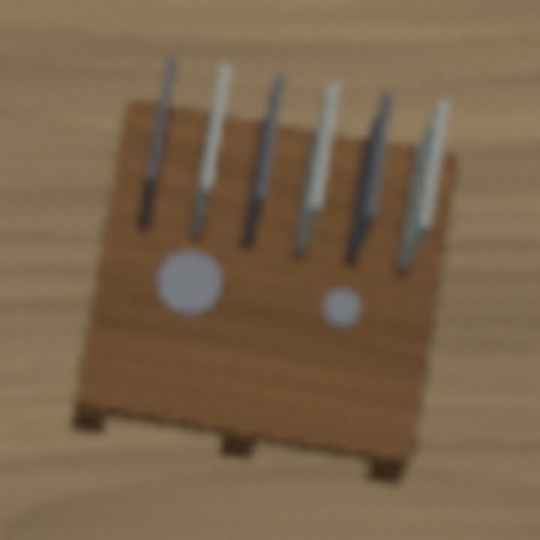

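The opener sticks out of the stand's front: in b1.png the shoulder is at about (445,385) and the jaw ring at about (488,403). In b2.png the thin post's cap is at (342,308) and the thick one's at (190,282). Next, masks.

```bash
python3 - <<'E'
from h import *
import pickle
s=pickle.load(open("top.pkl","rb"))
im=s["pixels"]; hsv=cv2.cvtColor(im,cv2.COLOR_RGB2HSV)
def m(x0,y0,x1,y1,smax,vmin):
    k=np.zeros(im.shape[:2],np.uint8); k[y0:y1,x0:x1]=((hsv[y0:y1,x0:x1,1]<smax)&(hsv[y0:y1,x0:x1,2]>vmin))*255
    n,l,st,c=cv2.connectedComponentsWithStats(k); 
    return k,l,st,c
# opener
k,l,st,c=m(212,195,250,222,70,90)
i=1+np.argmax(st[1:,4]); ys,xs=np.where(l==i)
print(st,c)
P=ray(s,np.c_[xs,ys],0.010)[:,:2]
for z in (1,): 
    mu=P.mean(0); w,V=np.linalg.eigh(np.cov((P-mu).T)); d=V[:,1]; d=d if d[1]<0 else -d
    t=(P-mu)@d; n=np.array([-d[1],d[0]]); e=(P-mu)@n
    print("mu",mu,"dir deg",np.degrees(np.arctan2(d[1],d[0])),"t",t.min(),t.max(),"w",e.min(),e.max())
    for a in np.arange(t.min(),t.max(),0.006):
        q=(t>=a)&(t<a+.006); print(round(a,3),q.sum(),e[q].min().round(4),e[q].max().round(4),e[q].mean().round(4))
# caps
k,l,st,c=m(335,135,395,162,60,90); print(st,c)
for i in range(1,len(st)):
    if st[i,4]>15: print("cap",c[i],ray(s,c[i],0.061),st[i,4])
# front edge corners of rack (top board, z=.056) and wall bottoms
def up(p,k,x0,y0): p=np.array(p,float); return (p+.5)/k-.5+[x0,y0]
print("rack top front L,R",ray(s,up([[80,403],[410,455],[128,103],[457,157]],6,320,100),0.056))
print("rack wall bottoms",ray(s,up([[75,430],[103,432],[222,456],[252,459],[368,480],[400,484]],6,320,100),0.0))
print("stand top corners",ray(s,up([[455,203],[312,507],[222,96],[70,396]],5,140,130),0.054))
print("ray tilts",ray(s,[[230,208],[377,152]],0)-ray(s,[[230,208],[377,152]],.05))
for nm,p in dict(tumbler=(290,128),can=(480,205),jar=(452,176)).items(): print(nm,ray(s,p,.07))
E
```

```text
[[     0      0    640    400 255729]
 [   215    199     29     19    271]] [[319.59609587 199.49187617]
 [228.81918819 207.16605166]]
mu [0.53273955 0.23573318] dir deg -111.57411235848414 t -0.04254356850884206 0.04203939593123542 w -0.019594740503691904 0.019418426921107033
-0.043 17 -0.0119 0.0121 -0.0
-0.037 18 -0.0136 0.0115 -0.0011
-0.031 17 -0.0131 0.0126 -0.0005
-0.025 17 -0.012 0.012 0.0006
-0.019 20 -0.0143 0.0142 -0.0002
-0.013 21 -0.016 0.0164 0.0008
-0.007 21 -0.0149 0.0158 0.0008
-0.001 22 -0.0155 0.0152 -0.0002
0.005 22 -0.0161 0.0163 -0.0004
0.011 20 -0.0139 0.0157 0.0007
0.017 24 -0.0173 0.0189 0.0013
0.023 16 -0.019 0.0183 -0.0006
0.029 20 -0.0196 0.0194 -0.0014
0.035 15 -0.0174 0.0177 0.0004
0.041 1 -0.0124 -0.0124 -0.0124
[[     0      0    640    400 255851]
 [   371    135      2      1      2]
 [   382    135      1      1      1]
 [   387    135      5      5     18]
 [   346    142     11     11     97]
 [   374    148      6      6     31]] [[319.4755854  199.53117244]
 [371.5        135.        ]
 [382.         135.        ]
 [388.88888889 136.72222222]
 
[... 396 characters left out ...]
.10359951  0.056     ]
 [ 0.76869296 -0.26734427  0.056     ]]
rack wall bottoms [[ 0.64319058 -0.07660227  0.        ]
 [ 0.64204672 -0.09089038  0.        ]
 [ 0.62911763 -0.15144154  0.        ]
 [ 0.62745669 -0.16672221  0.        ]
 [ 0.61615967 -0.22568025  0.        ]
 [ 0.61398157 -0.24196899  0.        ]]
stand top corners [[0.63646761 0.22371601 0.054     ]
 [0.45724796 0.30240604 0.054     ]
 [0.70344586 0.36616205 0.054     ]
 [0.52296271 0.44867268 0.054     ]]
ray tilts [[ 0.00709977  0.01092818 -0.05      ]
 [ 0.01375177 -0.00652157 -0.05      ]]
tumbler [[0.75890567 0.04778949 0.07      ]]
can [[ 0.52527488 -0.50145038  0.07      ]]
jar [[ 0.6111503  -0.42404496  0.07      ]]
```

```bash
cat >> h.py <<'E'
def yaw():
    M=R.from_quat(r.get_state()["eef_rot"]).as_matrix(); return np.degrees(np.arctan2(M[1,0],M[0,0]))
def go(p,y):
    """target TCP xyz (m), tool-x yaw deg (tool down) -> turn, shift in tool axes cm"""
    st=r.get_state(); M=R.from_quat(st["eef_rot"]).as_matrix()
    a=np.radians(y); T=np.array([[np.cos(a),np.sin(a),0],[np.sin(a),-np.cos(a),0],[0,0,-1]])
    rv=R.from_matrix(M.T@T).as_rotvec(); sh=M.T@(np.array(p)-st["tool_pos"])*100
    print("t",round(st["clock"],2),"pos",st["tool_pos"].round(4),"yaw",round(yaw(),2),"q7",st["q"][6].round(2),"F",st["contact_force"].round(1),"open",round(st["opening"]*88,1))
    print("TURN",rv.round(4),"SHIFT",sh.round(2))
E
python3 - <<'E'
from h import *
import pickle
s=pickle.load(open("top.pkl","rb"))
t=ray(s,(181.9,177.3),.122)[0]; print("tub",t)
d=np.array([np.cos(np.radians(-111.5)),np.sin(np.radians(-111.5))]); mu=np.array([0.5327,0.2357])
print("tub rel to grasp along d, lateral",(t[:2]-mu)@d,(t[:2]-mu)@[-d[1],d[0]])
go((0.5,-0.25,0.22),50)
E
```

```text
tub [0.60170038 0.34546803 0.122     ]
tub rel to grasp along d, lateral -0.1274188233351971 0.023969047839958166
t 0.2 pos [ 0.1856 -0.5964  0.2234] yaw 17.29 q7 -0.22 F [ 0.   0.1 -0.3] open 88.0
TURN [-1.000e-03 -2.000e-04 -5.708e-01] SHIFT [ 40.31 -23.73   0.37]
```

>>> carry_out([
  [[0,0,-0.1,4,-2.4,0,8.8],[0,0,-0.2,8,-4.8,0,8.8],[0,0,-0.3,12,-7.2,0,8.8],[0,0,-0.4,15,-9,0,8.8],[0,0,-0.5,18,-11,0,8.8],[0,0,-0.57,21.5,-13,0,8.8],[0,0,-0.57,25,-15,0,8.8],[0,0,-0.57,29,-17,0,8.8],[0,0,-0.57,33,-19,0,8.8],[0,0,-0.57,37,-21,0,8.8]],
], force=30)

```text
clock: 1.03
tool_pos: [0.4711, -0.2911, 0.2239]
eef_rot: [0.907, 0.422, -0.0, 0.0]
contact_force: [-0.6, -1.4, 0.7]
opening: 1.0
```

```bash
python3 - <<'E'
from h import *
go((0.53,0.228,0.21),68.5)
E
```

```text
t 1.03 pos [ 0.4711 -0.2911  0.2239] yaw 49.95 q7 -0.48 F [-0.6 -1.4  0.7] open 88.0
TURN [-1.000e-04  3.000e-04 -3.238e-01] SHIFT [ 43.52 -28.89   1.38]
```

>>> carry_out([
  [[0,0,-0.05,3.4,-2.3,0,8.8],[0,0,-0.1,6.8,-4.6,0,8.8],[0,0,-0.16,10.2,-6.9,0,8.8],[0,0,-0.22,13.6,-9.2,0,8.8],[0,0,-0.28,17,-11.5,0,8.8],[0,0,-0.32,20.4,-13.8,0,8.8],[0,0,-0.32,23.8,-16.1,0,8.8],[0,0,-0.32,27.2,-18.4,0,8.8],[0,0,-0.32,30.6,-20.7,0,8.8],[0,0,-0.32,34,-23,0,8.8]],
])

```text
clock: 1.87
tool_pos: [0.5126, 0.1175, 0.2239]
eef_rot: [0.828, 0.561, -0.0, 0.0]
contact_force: [1.4, -0.5, -0.4]
opening: 0.998
```

```bash
python3 - <<'E'
from h import *
go((0.53,0.228,0.16),68.5)
E
```

```text
t 1.87 pos [0.5126 0.1175 0.2239] yaw 68.28 q7 -0.99 F [ 1.4 -0.5 -0.4] open 87.9
TURN [ 0.0001  0.0003 -0.0038] SHIFT [10.91 -2.47  6.39]
```

>>> carry_out([
  [[0,0,0,3.5,-0.8,1,8.8],[0,0,0,7,-1.6,2,8.8],[0,0,0,9,-2.1,3,8.8],[0,0,0,10,-2.3,4,8.8],[0,0,0,10,-2.3,4,8.8],[0,0,0,10,-2.3,4,8.8]],
])

```text
clock: 2.37
tool_pos: [0.5279, 0.2154, 0.1832]
eef_rot: [0.828, 0.561, -0.001, 0.0]
contact_force: [0.3, -0.2, 0.1]
opening: 0.997
```

```bash
python3 - <<'E'
from h import *
import pickle
s=r.snapshot("wrist"); pickle.dump(s,open("w1.pkl","wb")); cv2.imwrite("pics/c_w.png",s["pixels"][:,:,::-1])
go((0.531,0.232,0.011),68.5); print(s["xyz"])
E
```

```text
t 2.42 pos [0.5285 0.2145 0.1837] yaw 68.16 q7 -1.15 F [ 0.2  0.3 -0.6] open 87.9
TURN [ 0.0003  0.0025 -0.006 ] SHIFT [ 1.76 -0.42 17.27]
[0.55724998 0.28692789 0.34378398]
```

View pics/c_w.png

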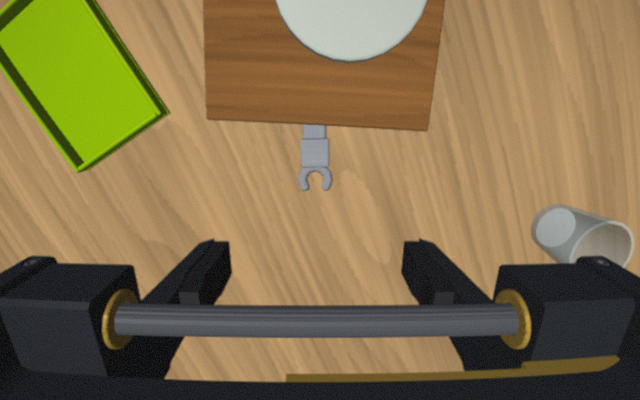

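The wrist view shows the opener upright in the image: shoulder centre at about (315,152), jaw at (315,178), aligned with the tool. The stand's front edge is at about row 125.

```bash
python3 - <<'E'
from h import *
import pickle
s=pickle.load(open("w1.pkl","rb"))
im=s["pixels"]; hsv=cv2.cvtColor(im,cv2.COLOR_RGB2HSV)
k=np.zeros(im.shape[:2],np.uint8); k[127:200,280:350]=((hsv[127:200,280:350,1]<60))*255
n,l,st,c=cv2.connectedComponentsWithStats(k);i=1+np.argmax(st[1:,4]); ys,xs=np.where(l==i); print(st[i])
P=ray(s,np.c_[xs,ys],0.012)[:,:2]
mu=P.mean(0); w,V=np.linalg.eigh(np.cov((P-mu).T)); d=V[:,1]; d=d if d[1]<0 else -d
n=np.array([-d[1],d[0]]);t=(P-mu)@d;e=(P-mu)@n
lip=mu+d*t.max()+n*(e.max()+e.min())/2
print(mu,np.degrees(np.arctan2(d[1],d[0])),t.min(),t.max(),e.min(),e.max(),"x=35:",lip-d*.038)
E
```

```text
[ 298  127   34   64 1544]
[0.53372325 0.23394955] -110.84912033993122 -0.030622189266367502 0.03664998631919795 -0.017981341355916645 0.01739643139490034 x=35: [0.53393043 0.23531525]
```

>>> carry_out([
  [[0,0,0,1.0,-0.2,3,8.8],[0,0,0,1.95,-0.35,6,8.8],[0,0,0,1.95,-0.35,9,8.8],[0,0,0,1.95,-0.35,12,8.8],[0,0,0,1.95,-0.35,14.5,8.8],[0,0,0,1.95,-0.35,16,8.8],[0,0,0,1.95,-0.35,16.7,8.8],[0,0,0,1.95,-0.35,17.1,8.8],[0,0,0,1.95,-0.35,17.1,8.8],[0,0,0,1.95,-0.35,17.1,8.8]],
])

```text
clock: 3.25
tool_pos: [0.5333, 0.2361, 0.0141]
eef_rot: [0.828, 0.561, 0.001, 0.0]
contact_force: [0.2, 0.2, 0.4]
opening: 0.999
```

```bash
python3 - <<'E'
from h import *
go((0.5325,0.2335,0.012),68.5)
E
```

```text
t 3.25 pos [0.5333 0.2361 0.0141] yaw 68.22 q7 -1.27 F [0.2 0.2 0.4] open 87.9
TURN [ 0.0014 -0.0011 -0.0048] SHIFT [-0.27  0.02  0.21]
```

Close while moving down 2 mm.

>>> carry_out([
  [[0,0,0,-0.3,0,0.2,8.8],[0,0,0,-0.3,0,0.2,4],[0,0,0,-0.3,0,0.2,2.0],[0,0,0,-0.3,0,0.2,2.0],[0,0,0,-0.3,0,0.2,2.0],[0,0,0,-0.3,0,0.2,2.0],[0,0,0,-0.3,0,0.2,2.0],[0,0,0,-0.3,0,0.2,2.0]],
], force=30)

```text
clock: 3.92
tool_pos: [0.5312, 0.2337, 0.0109]
eef_rot: [0.828, 0.561, 0.0, 0.0]
contact_force: [-0.8, -0.2, -0.2]
opening: 0.493
```

```bash
python3 - <<'E'
from h import *
go((0.48,0.08,0.012),68.5)
E
```

```text
t 3.92 pos [0.5312 0.2337 0.0109] yaw 68.29 q7 -1.27 F [-0.8 -0.2 -0.2] open 43.3
TURN [ 0.      0.     -0.0036] SHIFT [-16.18   0.93  -0.11]
```

>>> carry_out([
  [[0,0,0,0,0,0,2.0],[0,0,0,0,0,0,2.0],[0,0,0,0,0,0,2.0],[0,0,0,0,0,0,2.0],[0,0,0,0,0,0,2.0]],
])

```text
clock: 4.33
tool_pos: [0.5312, 0.2336, 0.0109]
eef_rot: [0.828, 0.561, -0.0, 0.0]
contact_force: [-0.2, 0.1, -0.4]
opening: 0.227
```

The fingers closed to 20 mm, which is narrower than the 30 mm shoulder, so I'm looking before I move.

```bash
python3 - <<'E'
from h import *
s=r.snapshot("wrist"); cv2.imwrite("pics/d_w.png",s["pixels"][:,:,::-1])
s=r.snapshot("side"); crop(s,120,210,180,130,4,"d_s.png")
go((0.5325,0.2335,0.012),68.5)
print(proj(s,[0.5312,0.2336,0.011]))
E
```

```text
t 4.43 pos [0.5312 0.2336 0.0109] yaw 68.29 q7 -1.27 F [ 0.1 -0.   0.1] open 20.0
TURN [ 0.      0.0001 -0.0037] SHIFT [ 0.03  0.12 -0.11]
[[229.33805752 270.53057523]]
```

View pics/d_w.png

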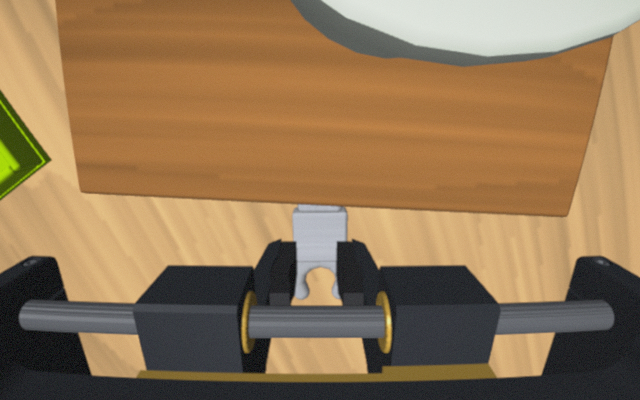

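View pics/d_s.png

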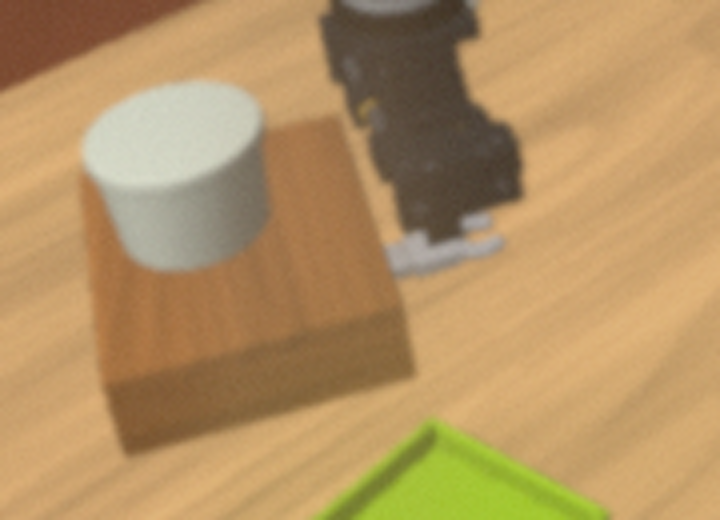

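```bash
python3 - <<'E'
from h import *
s=r.snapshot("wrist"); crop(s,230,190,180,130,4,"e_w.png")
y=np.radians(68.3); X=np.array([np.cos(y),np.sin(y),0]);Y=np.array([np.sin(y),-np.cos(y),0]); T=r.get_state()["tool_pos"]
for z in (.003,.012,.022):
  for off in (-.01,.01):
    for sx in (-.009,.009): print(z,off,sx,((proj(s,T*[1,1,0]+[0,0,z]+X*sx+Y*off)-[230,190])*4).round())
E
```

```text
0.003 -0.01 -0.009 [[273. 252.]]
0.003 -0.01 0.009 [[271. 138.]]
0.003 0.01 -0.009 [[409. 252.]]
0.003 0.01 0.009 [[411. 138.]]
0.012 -0.01 -0.009 [[269. 282.]]
0.012 -0.01 0.009 [[267. 163.]]
0.012 0.01 -0.009 [[412. 282.]]
0.012 0.01 0.009 [[415. 163.]]
0.022 -0.01 -0.009 [[265. 318.]]
0.022 -0.01 0.009 [[262. 194.]]
0.022 0.01 -0.009 [[416. 318.]]
0.022 0.01 0.009 [[419. 194.]]
```

View pics/e_w.png

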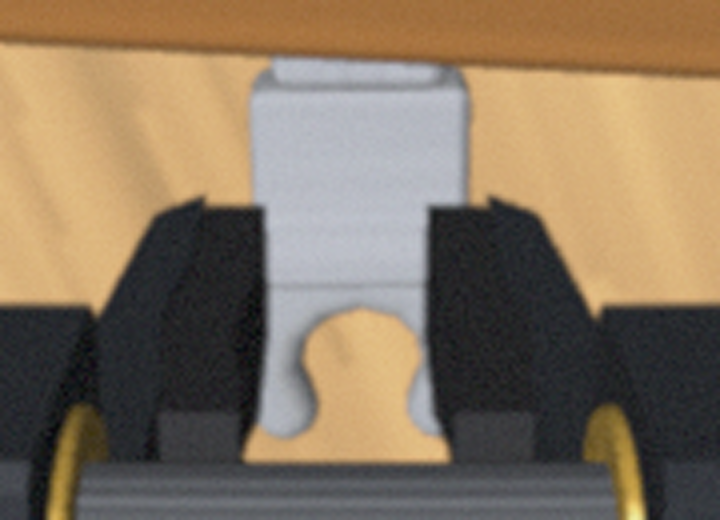

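>>> carry_out([
  [[0,0,0,0,0,0,5],[0,0,0,0,0,0,5],[0,0,0,0,0,0,5],[0,0,0,0,0,0,5],[0,0,0,0,0,0,5],[0,0,0,0,0,0,5]],
])

```text
clock: 4.98
tool_pos: [0.5313, 0.2337, 0.0109]
eef_rot: [0.828, 0.561, 0.0, 0.0]
contact_force: [0.8, -0.2, 1.0]
opening: 0.569
```

```bash
python3 - <<'E'
from h import *
s=r.snapshot("wrist"); crop(s,200,170,240,150,3,"f_w.png")
s=r.snapshot("side"); crop(s,190,230,80,60,9,"f_s.png")
go((0.5312,0.2336,0.012),68.5)
y=np.radians(68.3); X=np.array([np.cos(y),np.sin(y),0]);Y=np.array([np.sin(y),-np.cos(y),0]); T=r.get_state()["tool_pos"]
for z in (.003,.012,.022):
  for off in (-.0255,.0255):
    print(z,off,((proj(s,T*[1,1,0]+[0,0,z]+Y*off)-[190,230])*9).round())
E
```

```text
t 5.08 pos [0.5312 0.2337 0.0109] yaw 68.29 q7 -1.27 F [ 0.8 -1.   0.3] open 50.1
TURN [ 0.      0.0001 -0.0037] SHIFT [-0.01 -0.   -0.11]
0.003 -0.0255 [[385. 443.]]
0.003 0.0255 [[332. 335.]]
0.012 -0.0255 [[380. 416.]]
0.012 0.0255 [[327. 309.]]
0.022 -0.0255 [[376. 387.]]
0.022 0.0255 [[322. 280.]]
```

View pics/f_w.png

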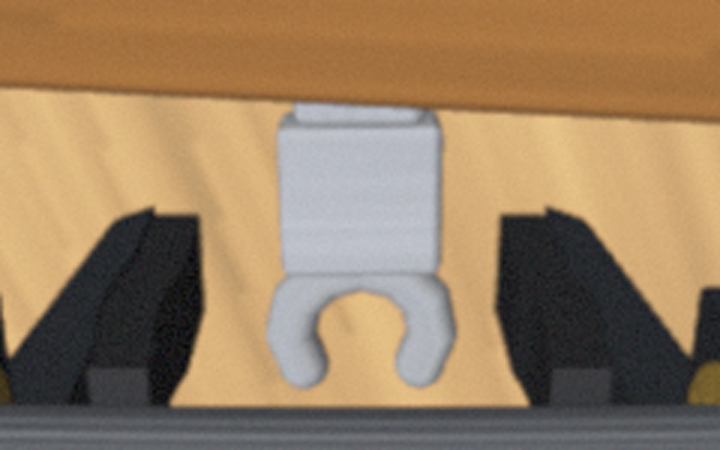

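View pics/f_s.png

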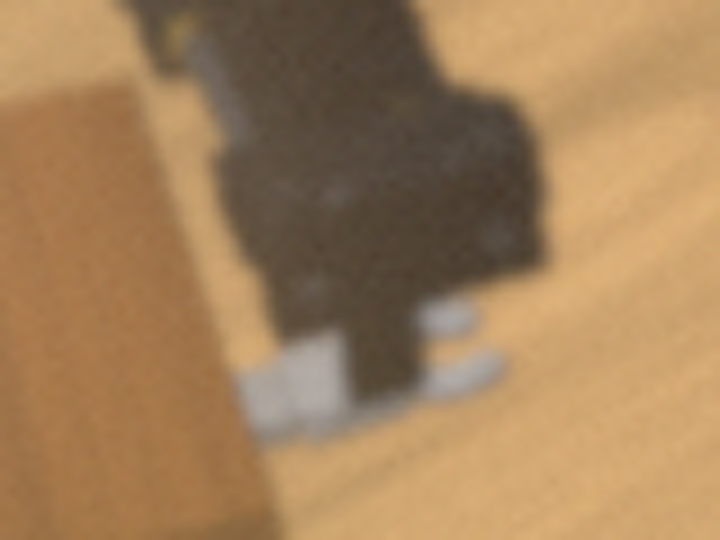

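The side view has the near fingertip's bottom at (385,400) in the crop. A tip 3 mm up should be near row 443, so the tips are about 10 mm higher than the TCP reading says and closed above the opener. I'll lower in small steps and watch the force.

>>> carry_out([
  [[0,0,0,0,0,0.15,5],[0,0,0,0,0,0.3,5],[0,0,0,0,0,0.3,5],[0,0,0,0,0,0.3,5]],
])

```text
clock: 5.42
tool_pos: [0.5311, 0.2336, 0.0077]
eef_rot: [0.828, 0.561, -0.0, 0.0]
contact_force: [-0.4, -0.3, 0.5]
opening: 0.568
```

>>> carry_out([
  [[0,0,0,0,0,0.15,5],[0,0,0,0,0,0.3,5],[0,0,0,0,0,0.3,5]],
])

```text
clock: 5.67
tool_pos: [0.5311, 0.2336, 0.0046]
eef_rot: [0.828, 0.561, -0.0, 0.0]
contact_force: [-0.6, 0.1, 0.2]
opening: 0.566
```

>>> carry_out([
  [[0,0,0,0,0,0.1,5],[0,0,0,0,0,0.2,5],[0,0,0,0,0,0.2,5]],
])

```text
clock: 5.92
tool_pos: [0.5311, 0.2336, 0.0027]
eef_rot: [0.828, 0.561, -0.0, 0.0]
contact_force: [0.1, -0.3, -0.1]
opening: 0.568
```

```bash
python3 - <<'E'
from h import *
s=r.snapshot("side"); crop(s,190,230,80,60,9,"g_s.png")
go((0.5312,0.2336,0.0),68.5)
E
```

```text
t 5.97 pos [0.5312 0.2336 0.0028] yaw 68.29 q7 -1.28 F [-0.6 -0.6  0.4] open 50.0
TURN [-0.0001  0.0002 -0.0037] SHIFT [-0.    0.    0.28]
```

View pics/g_s.png

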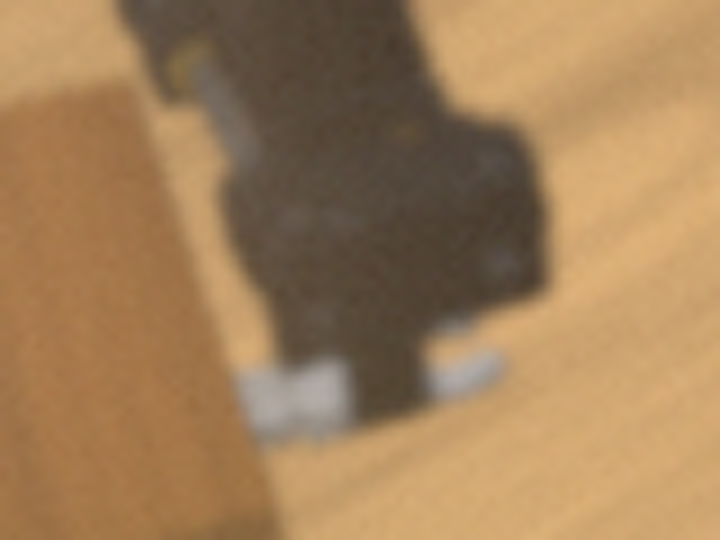

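>>> carry_out([
  [[0,0,0,0,0,0.1,2.4],[0,0,0,0,0,0.1,2.4],[0,0,0,0,0,0.1,2.4],[0,0,0,0,0,0.1,2.4],[0,0,0,0,0,0.1,2.4],[0,0,0,0,0,0.1,2.4],[0,0,0,0,0,0.1,2.4]],
], force=30)

```text
clock: 6.55
tool_pos: [0.5313, 0.2337, 0.0019]
eef_rot: [0.828, 0.561, 0.0, 0.0]
contact_force: [0.2, -0.1, 0.7]
opening: 0.274
```

```bash
python3 - <<'E'
from h import *
go((0.4725,0.085,0.002),68.5)
E
```

```text
t 6.55 pos [0.5313 0.2337 0.0019] yaw 68.29 q7 -1.28 F [ 0.2 -0.1  0.7] open 24.1
TURN [ 0.0001  0.     -0.0037] SHIFT [-1.599e+01  4.000e-02 -1.000e-02]
```

```bash
python3 - <<'E'
from h import *
s=r.snapshot("side"); crop(s,190,230,80,60,9,"h_s.png")
s=r.snapshot("wrist"); crop(s,200,170,240,150,3,"h_w.png")
E
```

```text
(no output)
```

View pics/h_w.png

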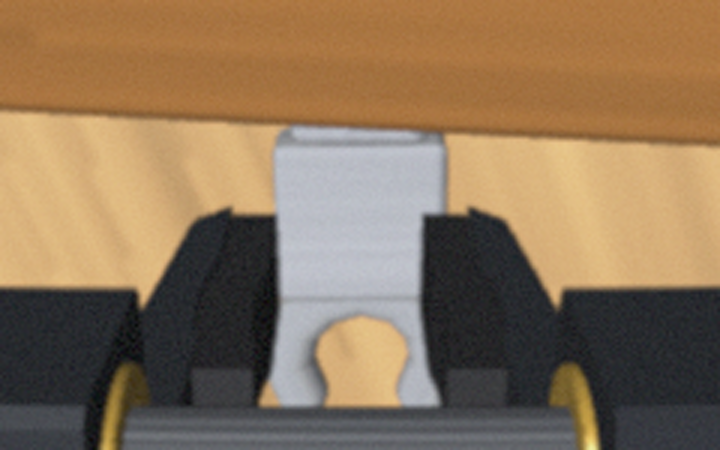

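View pics/h_s.png

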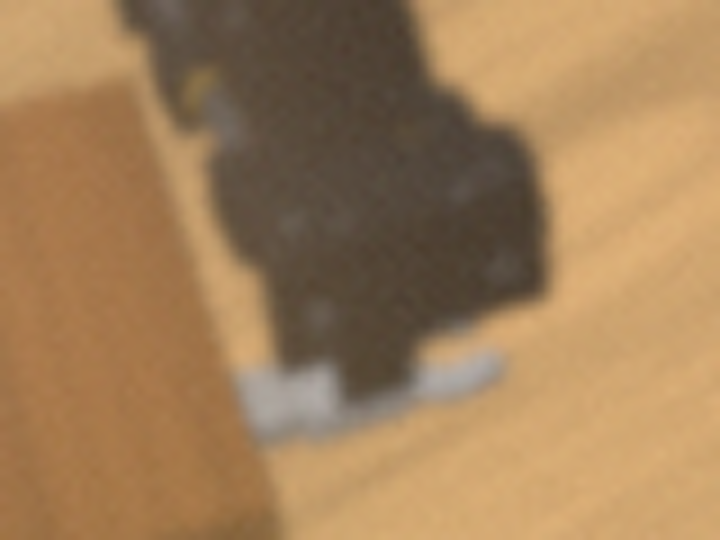

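The fingertips still end on the opener's top face: in h_s.png the finger bottom is at (375,400) with a chrome strip showing below it. The opener also measured 7% too small from the wrist view, so the true height is about 15–20 mm above the reading. I'll open and keep feeling downwards.

>>> carry_out([
  [[0,0,0,0,0,0,5],[0,0,0,0,0,0,5],[0,0,0,0,0,0,5],[0,0,0,0,0,0,5],[0,0,0,0,0,0,5],[0,0,0,0,0,0.15,5],[0,0,0,0,0,0.3,5],[0,0,0,0,0,0.4,5],[0,0,0,0,0,0.4,5]],
])

```text
clock: 7.4
tool_pos: [0.531, 0.2336, -0.0024]
eef_rot: [0.828, 0.561, -0.0, 0.0]
contact_force: [0.3, 0.5, 0.1]
opening: 0.567
```

```bash
python3 - <<'E'
from h import *
s=r.snapshot("side"); crop(s,190,230,80,60,9,"i_s.png")
go((0.5312,0.2336,-.009),68.5)
E
```

```text
t 7.45 pos [ 0.5311  0.2336 -0.0023] yaw 68.29 q7 -1.28 F [-1.  -0.3 -1.2] open 50.0
TURN [-0.0002  0.0003 -0.0037] SHIFT [0.01 0.01 0.67]
```

View pics/i_s.png

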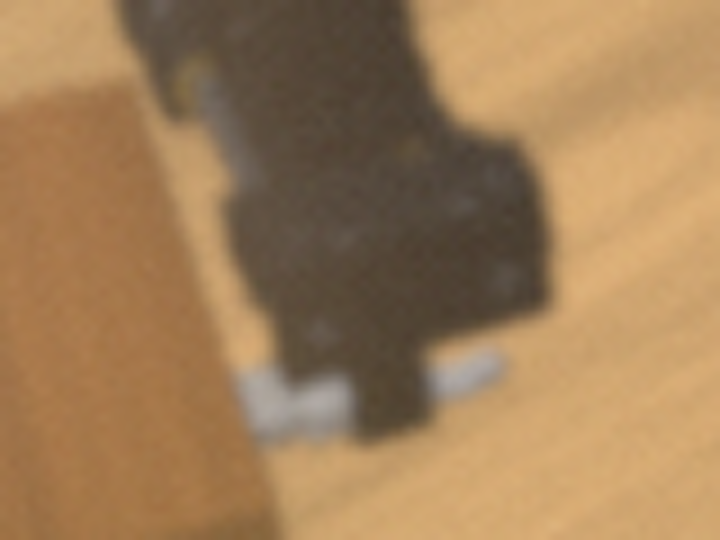

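>>> carry_out([
  [[0,0,0,0,0,0.1,5],[0,0,0,0,0,0.2,5],[0,0,0,0,0,0.3,5],[0,0,0,0,0,0.3,5]],
])

```text
clock: 7.78
tool_pos: [0.5311, 0.2336, -0.0053]
eef_rot: [0.828, 0.561, -0.0, 0.0]
contact_force: [-0.5, -0.1, -0.7]
opening: 0.564
```

Tips should now be around 7 mm up. I'll go another 3 mm and close.

>>> carry_out([
  [[0,0,0,0,0,0.1,5],[0,0,0,0,0,0.2,5],[0,0,0,0,0,0.3,5],[0,0,0,0,0,0.3,5]],
])

```text
clock: 8.12
tool_pos: [0.5311, 0.2336, -0.0083]
eef_rot: [0.828, 0.561, -0.0, 0.0]
contact_force: [0.4, -0.3, -0.1]
opening: 0.564
```

>>> carry_out([
  [[0,0,0,0,0,0,2],[0,0,0,0,0,0,2],[0,0,0,0,0,0,2],[0,0,0,0,0,0,2],[0,0,0,0,0,0,2],[0,0,0,0,0,0,2],[0,0,0,0,0,0,2]],
], force=30)

```text
clock: 8.7
tool_pos: [0.5314, 0.2336, -0.0081]
eef_rot: [0.828, 0.561, 0.0, 0.0]
contact_force: [0.4, -0.3, 0.6]
opening: 0.339
```

The opening is now 29.9 mm, so the shoulder is gripped. Drawing it out 16 cm.

>>> carry_out([
  [[0,0,0,-0.5,0,-0.1,2],[0,0,0,-2,0,-0.2,2],[0,0,0,-4,0,-0.2,2],[0,0,0,-6,0,-0.2,2],[0,0,0,-8,0,-0.2,2],[0,0,0,-10,0,-0.2,2],[0,0,0,-12,0,-0.2,2],[0,0,0,-14,0,-0.2,2],[0,0,0,-15.5,0,-0.2,2],[0,0,0,-16,0,-0.2,2]],
])

```text
clock: 9.53
tool_pos: [0.4701, 0.0814, -0.006]
eef_rot: [0.829, 0.56, -0.002, 0.001]
contact_force: [0.6, 0.0, -1.5]
opening: 0.332
```

```bash
python3 - <<'E'
from h import *
s=r.snapshot("top"); crop(s,150,130,260,140,3,"j_t.png")
go((0.4525,-.15,0.1),80)
E
```

```text
t 9.58 pos [ 0.4705  0.0819 -0.0061] yaw 68.11 q7 -1.22 F [ 0.4 -0.6 -1.6] open 29.4
TURN [-0.0015  0.0035 -0.2075] SHIFT [-22.23   6.96 -10.53]
```

View pics/j_t.png

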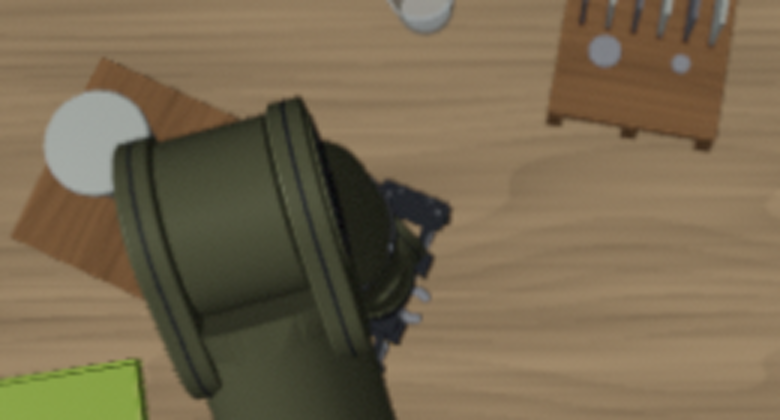

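>>> carry_out([
  [[0,0,0,0,0,-2.5,2],[0,0,0,0,0,-5,2],[0,0,-0.1,-1,0,-7,2],[0,0,-0.2,-3,1,-8,2],[0,0,-0.3,-5,2,-8,2],[0,0,-0.42,-7,3,-8,2],[0,0,-0.54,-9,4,-8,2],[0,0,-0.66,-11,5,-8,2],[0,0,-0.78,-13,6,-8,2],[0,0,-0.9,-15,7,-8,2]],
], force=45)

```text
clock: 10.42
tool_pos: [0.4826, -0.0804, 0.0743]
eef_rot: [0.498, 0.867, 0.001, 0.001]
contact_force: [-0.6, 0.5, -1.1]
opening: 0.327
```

```bash
python3 - <<'E'
from h import *
go((0.555,-.185,0.075),170.5)
E
```

```text
t 10.42 pos [ 0.4826 -0.0804  0.0743] yaw 120.25 q7 -0.29 F [-0.6  0.5 -1.1] open 28.8
TURN [ 0.0015  0.0011 -0.8771] SHIFT [-12.69   0.98  -0.07]
```

>>> carry_out([
  [[0,0,-0.1,-1.5,0,0,2],[0,0,-0.2,-3,0.2,0,2],[0,0,-0.3,-4.5,0.4,0,2],[0,0,-0.4,-6,0.5,0,2],[0,0,-0.5,-7.5,0.6,0,2],[0,0,-0.6,-9,0.7,0,2],[0,0,-0.7,-10.5,0.8,0,2],[0,0,-0.8,-12,0.9,0,2],[0,0,-0.86,-12.2,1,0,2],[0,0,-0.86,-12.2,1,0,2]],
])

```text
clock: 11.25
tool_pos: [0.5522, -0.1816, 0.0738]
eef_rot: [0.095, 0.995, 0.0, 0.001]
contact_force: [0.1, 0.4, -1.3]
opening: 0.332
```

```bash
python3 - <<'E'
from h import *
s=r.snapshot("side"); crop(s,180,130,200,140,4,"k_s.png")
s=r.snapshot("wrist"); cv2.imwrite("pics/k_w.png",s["pixels"][:,:,::-1])
go((0.555,-.185,-0.0065),170.5)
E
```

```text
t 11.35 pos [ 0.5513 -0.1801  0.074 ] yaw 169.05 q7 0.76 F [-0.3 -0.2 -1. ] open 28.7
TURN [ 0.0011  0.0002 -0.0254] SHIFT [-0.46 -0.42  8.05]
```

View pics/k_s.png

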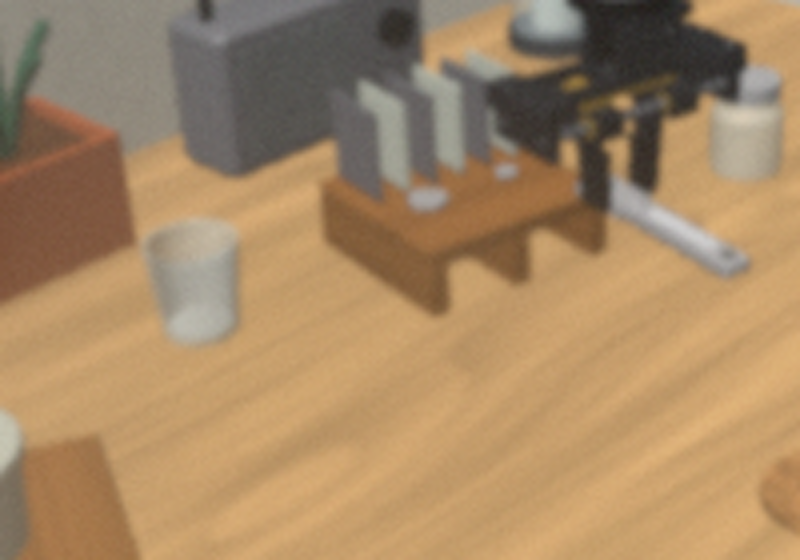

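View pics/k_w.png

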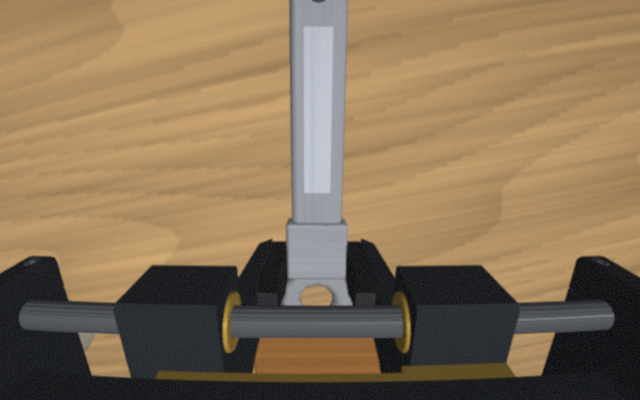

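The side view shows the opener level in the gripper just in front of the rack's right bay, which has the small cap. Lowering it.

>>> carry_out([
  [[0,0,-0.025,-0.4,-0.4,2.5,2],[0,0,-0.025,-0.4,-0.4,5,2],[0,0,-0.025,-0.4,-0.4,6.5,2],[0,0,-0.025,-0.4,-0.4,7.4,2],[0,0,-0.025,-0.4,-0.4,7.9,2],[0,0,-0.025,-0.4,-0.4,8.05,2],[0,0,-0.025,-0.4,-0.4,8.1,2],[0,0,-0.025,-0.4,-0.4,8.1,2]],
])

```text
clock: 12.02
tool_pos: [0.5548, -0.1855, -0.0062]
eef_rot: [0.082, 0.997, 0.0, 0.001]
contact_force: [0.6, -0.4, -2.8]
opening: 0.328
```

```bash
python3 - <<'E'
from h import *
s=r.snapshot("side"); crop(s,230,150,150,100,5,"l_s.png")
go((0.555,-.185,-0.0075),170.5)
E
```

```text
t 12.07 pos [ 0.5549 -0.1857 -0.0061] yaw 170.56 q7 0.69 F [ 0.1  0.9 -0.7] open 28.9
TURN [0.     0.0016 0.001 ] SHIFT [-0.    0.07  0.14]
```

View pics/l_s.png

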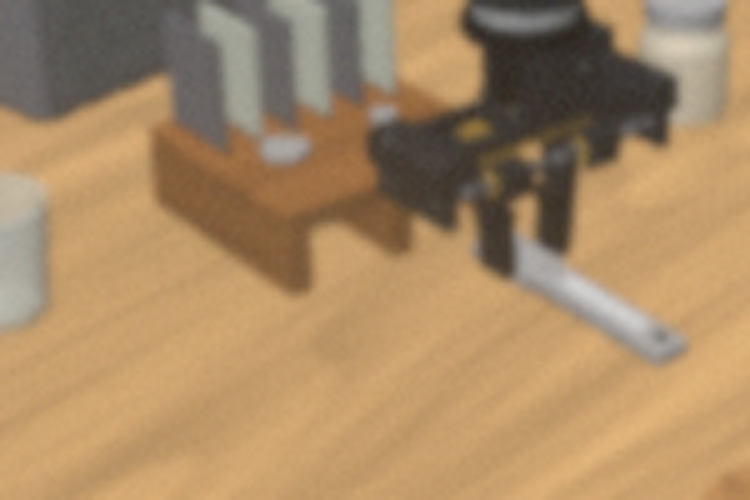

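>>> carry_out([
  [[0,0,0,0,0,0.14,2],[0,0,0,0,0,0.14,6],[0,0,0,0,0,0.14,6],[0,0,0,0,0,0.14,6],[0,0,0,0,0,0.14,6],[0,0,0,0,0,0.14,6],[0,0,0,0,0,0.14,6],[0,0,0,0,0,-2,6],[0,0,0,0,0,-5,6],[0,0,0,0,0,-9,6]],
])

```text
clock: 12.9
tool_pos: [0.5522, -0.1856, 0.0818]
eef_rot: [0.082, 0.997, 0.0, -0.003]
contact_force: [1.0, 1.1, -0.1]
opening: 0.681
```

>>> carry_out([
  [[0,0,0,2,3,-3,6],[0,0,0,3,7,-5,6],[0,0,0,4,11,-5,6],[0,0,0,5,15,-5,6],[0,0,0,6,19,-5,6],[0,0,0,6,23,-5,6],[0,0,0,6,27,-5,6],[0,0,0,6,31,-5,6],[0,0,0,6,31,-5,6]],
])

```text
clock: 13.65
tool_pos: [0.5461, 0.142, 0.1347]
eef_rot: [0.077, 0.997, 0.006, 0.001]
contact_force: [1.1, 1.8, 0.7]
opening: 0.68
```

```bash
python3 - <<'E'
from h import *
import pickle
s=r.snapshot("top"); pickle.dump(s,open("top2.pkl","wb")); crop(s,320,100,130,130,5,"m_t.png")
go((0.5,-.185,0.1),170.5)
E
```

```text
t 13.7 pos [0.5458 0.1371 0.1339] yaw 171.04 q7 0.3 F [ 0.4 -0.7  0.5] open 60.0
TURN [0.0058 0.001  0.0094] SHIFT [ -0.5  -32.55   3.2 ]
```

View pics/m_t.png

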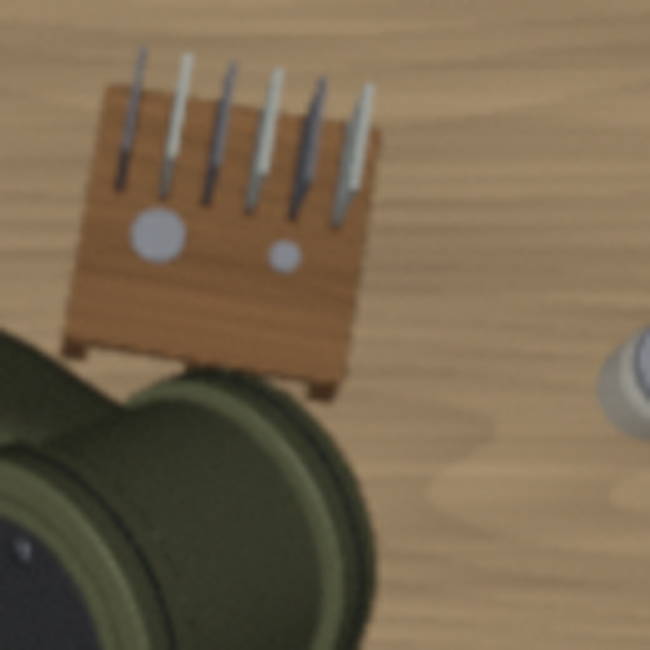

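The elbow hides the opener in this view, so I'm moving further left and higher.

>>> carry_out([
  [[0,0,0,2,2,-3,6],[0,0,0,4,5,-5,6],[0,0,0,6,8,-7,6],[0,0,0,7,12,-7,6],[0,0,0,8,15,-7,6],[0,0,0,8,18,-7,6],[0,0,0,8,20,-7,6],[0,0,0,8,20,-7,6]],
])

```text
clock: 14.37
tool_pos: [0.4991, 0.3444, 0.2032]
eef_rot: [0.081, 0.997, 0.002, -0.0]
contact_force: [0.1, 0.6, 0.7]
opening: 0.685
```

```bash
python3 - <<'E'
from h import *
import pickle
s=r.snapshot("top"); pickle.dump(s,open("top2.pkl","wb")); crop(s,320,100,130,130,5,"n_t.png")
go((0.5,-.185,0.1),170.5)
E
```

```text
t 14.42 pos [0.4994 0.3413 0.2027] yaw 170.65 q7 0.1 F [ 0.3 -0.8  0.1] open 60.1
TURN [ 0.0003 -0.0003  0.0026] SHIFT [ -8.61 -51.92  10.25]
```

View pics/n_t.png

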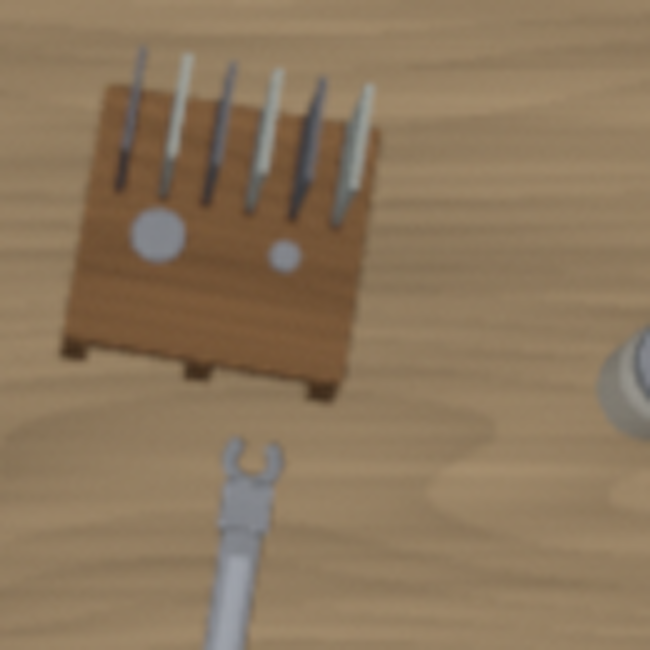

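The opener lies in front of the right bay: jaw centre at about (253,462) in the crop, thin cap at (285,256).

```bash
cat >> h.py <<'E'
def meas(s,x0,y0,x1,y1,smax=70,vmin=90):
    im=s["pixels"]; hsv=cv2.cvtColor(im,cv2.COLOR_RGB2HSV)
    k=np.zeros(im.shape[:2],np.uint8); k[y0:y1,x0:x1]=((hsv[y0:y1,x0:x1,1]<smax)&(hsv[y0:y1,x0:x1,2]>vmin))*255
    n,l,st,c=cv2.connectedComponentsWithStats(k); i=1+np.argmax(st[1:,4]); ys,xs=np.where(l==i); print("blob",st[i])
    P=ray(s,np.c_[xs,ys],0.010)[:,:2]
    mu=P.mean(0); w,V=np.linalg.eigh(np.cov((P-mu).T)); d=V[:,1]; d=d if d[0]>0 else -d
    n=np.array([-d[1],d[0]]);t=(P-mu)@d;e=(P-mu)@n
    print("mu",mu,"yaw",np.degrees(np.arctan2(d[1],d[0])),"t",t.min(),t.max(),"e",e.min(),e.max())
    return mu,d,n,t,e
E
python3 - <<'E'
from h import *
import pickle
s=pickle.load(open("top2.pkl","rb"))
mu,d,n,t,e=meas(s,345,180,385,270)
for a,b in ((-.095,0),(.018,.044),(.045,.073)):
    x=t-t.max()+.073; q=(x>=a)&(x<b); f=np.polyfit(t[q],e[q],1); print(a,b,q.sum(),e[q].min(),e[q].max(),"mean",e[q].mean())
org=mu+d*(t.max()-.073); seat=org+d*.055
post=np.array([.6907,-.2072]); y=np.radians(-9.5); X=np.array([np.cos(y),np.sin(y)]);Y=np.array([-X[1],X[0]])
print("org",org,"seat",seat,"tail",org-.095*d,"post-seat in rack X,Y",(post-seat)@X,(post-seat)@Y)
g=org-.065*d; print("grip",g)
go((g[0],g[1],.1),170.5)
E
```

```text
blob [358 187  19  57 533]
mu [ 0.50763993 -0.17805   ] yaw -9.803866124217382 t -0.08583220436833888 0.08361206307810445 e -0.019111035290959835 0.01893517856289999
-0.095 0 290 -0.013595424458690199 0.013739940427649484 mean 1.455201170967356e-05
0.018 0.044 95 -0.016700141315014197 0.0164401448448328 mean -8.080268474699488e-05
0.045 0.073 83 -0.019111035290959835 0.01893517856289999 mean -0.00011249723163661565
org [ 0.51809702 -0.17985698] seat [ 0.57229382 -0.18922216] tail [ 0.42448436 -0.16368076] post-seat in rack X,Y 0.11974950819961909 0.0018113724718643175
grip [ 0.45404625 -0.16878904]
t 14.42 pos [0.4994 0.3413 0.2027] yaw 170.65 q7 0.1 F [ 0.3 -0.8  0.1] open 60.1
TURN [ 0.0003 -0.0003  0.0026] SHIFT [ -3.82 -51.07  10.25]
```

>>> carry_out([
  [[0,0,0,0,-4,0,6],[0,0,0,0,-8,0,6],[0,0,0,-0.5,-12,0,6],[0,0,0,-1,-16,0,6],[0,0,0,-1.5,-20,0,6],[0,0,0,-2,-24,0,6],[0,0,0,-2.5,-28,1,6],[0,0,0,-3,-32,2,6],[0,0,0,-3.5,-36,3,6],[0,0,0,-3.8,-40,4,6]],
])

```text
clock: 15.25
tool_pos: [0.4699, -0.0651, 0.1624]
eef_rot: [0.084, 0.996, -0.001, -0.0]
contact_force: [1.2, 0.2, 0.1]
opening: 0.675
```

```bash
python3 - <<'E'
from h import *
go((.454,-.1688,.08),170.3)
E
```

```text
t 15.25 pos [ 0.4699 -0.0651  0.1624] yaw 170.39 q7 0.55 F [1.2 0.2 0.1] open 59.4
TURN [-0.0023 -0.0006  0.0016] SHIFT [ -0.17 -10.47   8.27]
```

>>> carry_out([
  [[0,0,0,0,-3,2,6],[0,0,0,0,-6,4,6],[0,0,0,0,-8.5,6,6],[0,0,0,0,-10,7.5,6],[0,0,0,0,-10.2,8,6],[0,0,0,0,-10.2,8,6],[0,0,0,0,-10.2,8,6]],
])

```text
clock: 15.83
tool_pos: [0.4547, -0.1606, 0.0835]
eef_rot: [0.082, 0.997, 0.0, 0.0]
contact_force: [0.4, 0.7, 0.4]
opening: 0.682
```

```bash
python3 - <<'E'
from h import *
s=r.snapshot("wrist"); cv2.imwrite("pics/o_w.png",s["pixels"][:,:,::-1])
go((.454,-.1688,-.0083),170.3)
E
```

```text
t 15.88 pos [ 0.4554 -0.16    0.0839] yaw 170.64 q7 0.58 F [ 0.9 -0.  -0.1] open 60.0
TURN [0.0011 0.0016 0.0059] SHIFT [ 0.01 -0.91  9.22]
```

View pics/o_w.png

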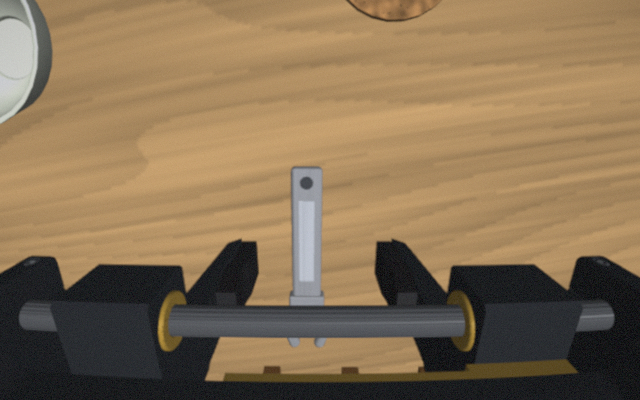

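The opener's handle runs down the image at column 307, tail at row 168. The fingers straddle it about 9 mm off-centre, which agrees with the numbers. Correct and descend.

>>> carry_out([
  [[0,0,0,0,-0.9,1.5,6],[0,0,0,0,-0.9,4.5,6],[0,0,0,0,-0.9,6.5,6],[0,0,0,0,-0.9,8,6],[0,0,0,0,-0.9,8.8,6],[0,0,0,0,-0.9,9.1,6],[0,0,0,0,-0.9,9.15,6],[0,0,0,0,-0.9,9.15,6]],
])

```text
clock: 16.55
tool_pos: [0.4543, -0.1692, -0.0077]
eef_rot: [0.082, 0.997, 0.0, 0.001]
contact_force: [1.1, 0.1, 0.4]
opening: 0.681
```

```bash
python3 - <<'E'
from h import *
go((.454,-.1688,-.0083),170.3)
E
```

```text
t 16.55 pos [ 0.4543 -0.1692 -0.0077] yaw 170.63 q7 0.35 F [1.1 0.1 0.4] open 60.0
TURN [0.0004 0.0016 0.0057] SHIFT [0.03 0.04 0.06]
```

>>> carry_out([
  [[0,0,0,0,0,0.05,1.8],[0,0,0,0,0,0.05,1.8],[0,0,0,0,0,0.05,1.8],[0,0,0,0,0,0.05,1.8],[0,0,0,0,0,0.05,1.8],[0,0,0,0,0,0.05,1.8],[0,0,0,0,0,0.05,1.8],[0,0,0,0,0,0.05,1.8],[0,0,0,0,0,0.05,1.8]],
], force=25)

```text
clock: 17.3
tool_pos: [0.4535, -0.1699, -0.0089]
eef_rot: [0.082, 0.997, 0.0, 0.0]
contact_force: [-0.5, 0.3, 3.6]
opening: 0.266
```

>>> carry_out([
  [[0,0,0,-0.5,0.05,-0.05,1.8],[0,0,0,-1.5,0.15,-0.05,1.8],[0,0,0,-2.5,0.22,-0.05,1.8],[0,0,0,-3.5,0.22,-0.05,1.8],[0,0,0,-4.5,0.22,-0.05,1.8],[0,0,0,-5.5,0.22,-0.05,1.8],[0,0,0,-6.5,0.22,-0.05,1.8],[0,0,0,-7.5,0.22,-0.05,1.8],[0,0,0,-8,0.22,-0.05,1.8],[0,0,0,-8,0.22,-0.05,1.8]],
])

```text
clock: 18.13
tool_pos: [0.534, -0.1811, -0.0087]
eef_rot: [0.083, 0.997, 0.0, 0.001]
contact_force: [0.7, -0.5, -0.5]
opening: 0.268
```

```bash
python3 - <<'E'
from h import *
import pickle
s=r.snapshot("top"); crop(s,320,100,130,130,5,"p_t.png")
s=r.snapshot("wrist"); pickle.dump(s,open("w3.pkl","wb")); cv2.imwrite("pics/p_w.png",s["pixels"][:,:,::-1])
go((.5723,-.1874,-.0085),170.5)
E
```

```text
t 18.23 pos [ 0.5324 -0.181  -0.0088] yaw 170.55 q7 0.63 F [ 0.9  0.2 -0.6] open 23.6
TURN [-0.0001 -0.0004  0.0009] SHIFT [-4.04  0.02 -0.03]
```

View pics/p_t.png

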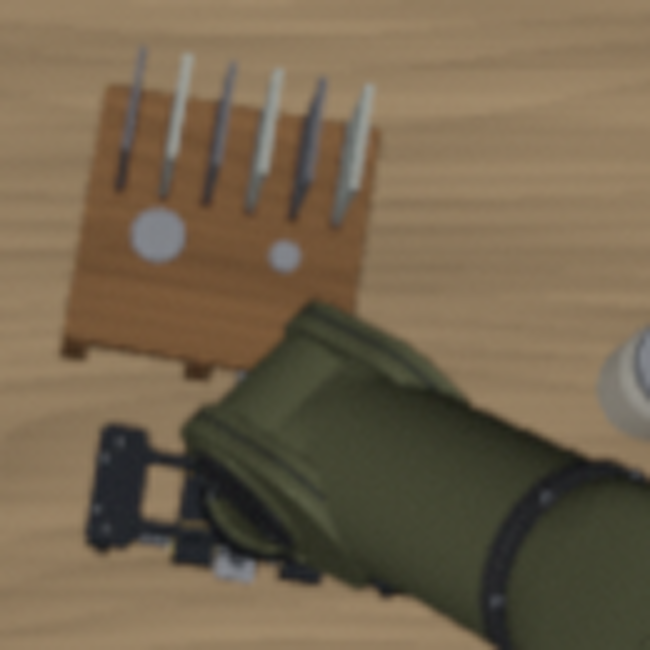

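View pics/p_w.png

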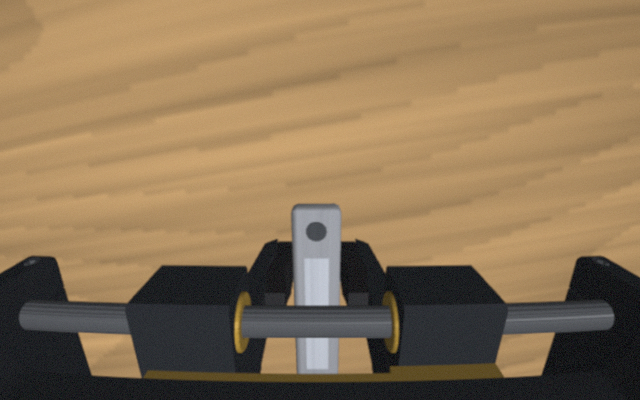

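The opener sits straight in the gripper (handle centred at column 317), and both estimates put the remaining travel at about 4.0 cm. Pushing in slowly.

>>> carry_out([
  [[0,0,0,-0.4,0,0,1.8],[0,0,0,-0.8,0,0,1.8],[0,0,0,-1.2,0,0,1.8],[0,0,0,-1.6,0,0,1.8],[0,0,0,-2,0,0,1.8],[0,0,0,-2.4,0,0,1.8],[0,0,0,-2.6,0,0,1.8],[0,0,0,-2.6,0,0,1.8]],
])

```text
clock: 18.9
tool_pos: [0.5591, -0.1853, -0.0085]
eef_rot: [0.082, 0.997, 0.0, 0.001]
contact_force: [0.7, -0.3, -1.2]
opening: 0.271
```

```bash
python3 - <<'E'
from h import *
go((.5723,-.1874,-.0085),170.5)
E
```

```text
t 18.9 pos [ 0.5591 -0.1853 -0.0085] yaw 170.54 q7 0.7 F [ 0.7 -0.3 -1.2] open 23.8
TURN [0.0002 0.001  0.0007] SHIFT [-1.34  0.01 -0.  ]
```

No contact force with the lips already level with the post, so it is between them. The last part goes in slow steps.

>>> carry_out([
  [[0,0,0,-0.3,0,0,1.8],[0,0,0,-0.6,0,0,1.8],[0,0,0,-0.9,0,0,1.8],[0,0,0,-1.1,0,0,1.8],[0,0,0,-1.2,0,0,1.8],[0,0,0,-1.2,0,0,1.8],[0,0,0,-1.2,0,0,1.8]],
])

```text
clock: 19.48
tool_pos: [0.5703, -0.1872, -0.0086]
eef_rot: [0.082, 0.997, 0.0, 0.0]
contact_force: [0.5, 0.5, -0.3]
opening: 0.267
```

>>> carry_out([
  [[0,0,0,-0.1,0,0,1.8],[0,0,0,-0.2,0,0,1.8],[0,0,0,-0.2,0,0,1.8]],
])

```text
clock: 19.73
tool_pos: [0.5712, -0.1875, -0.0088]
eef_rot: [0.082, 0.997, -0.0, -0.001]
contact_force: [-1.2, 0.6, -0.7]
opening: 0.268
```

>>> carry_out([
  [[0,0,0,-0.1,0,0,1.8],[0,0,0,-0.2,0,0,1.8],[0,0,0,-0.2,0,0,1.8]],
])

```text
clock: 19.98
tool_pos: [0.5713, -0.1875, -0.0089]
eef_rot: [0.082, 0.997, -0.0, -0.003]
contact_force: [-7.3, 1.1, 4.2]
opening: 0.27
```

The arm stopped with −7 N along x at the expected spot, so the jaw is seated. I'll relax, open, and retreat upwards and to the left.

>>> carry_out([
  [[0,0,0,0.25,0,-0.05,1.8],[0,0,0,0.25,0,-0.05,6],[0,0,0,0.25,0,-0.05,6],[0,0,0,0.25,0,-0.05,6],[0,0,0,0.25,0,-0.05,6],[0,0,0,0.25,0,-0.05,6],[0,0,0,0.25,0,-0.05,6],[0,0,0,0.25,0,-0.05,6],[0,0,0,0.25,0,-2,6],[0,0,0,0.25,0,-5,6]],
])

```text
clock: 20.82
tool_pos: [0.5694, -0.1874, 0.0394]
eef_rot: [0.082, 0.997, 0.0, -0.003]
contact_force: [-0.4, -0.0, -0.5]
opening: 0.679
```

>>> carry_out([
  [[0,0,0,1,0,-4,6],[0,0,0,2,1,-8,6],[0,0,0,4,3,-11,6],[0,0,0,6,7,-13,6],[0,0,0,8,11,-14,6],[0,0,0,8,15,-14,6],[0,0,0,8,19,-14,6],[0,0,0,8,23,-14,6],[0,0,0,8,27,-14,6],[0,0,0,8,31,-14,6]],
])

```text
clock: 21.65
tool_pos: [0.5432, 0.1314, 0.1816]
eef_rot: [0.082, 0.997, -0.0, 0.0]
contact_force: [0.5, -1.3, -0.1]
opening: 0.681
```

>>> carry_out([
  [[0,0,0,0,4,-1,6],[0,0,0,0,8,-1,6],[0,0,0,0,12,-1,6],[0,0,0,0,16,-1,6],[0,0,0,0,20,-1,6],[0,0,0,0,21,-1,6],[0,0,0,0,21,-1,6]],
])

```text
clock: 22.23
tool_pos: [0.576, 0.3417, 0.1914]
eef_rot: [0.08, 0.997, 0.002, -0.001]
contact_force: [0.2, 1.0, 0.3]
opening: 0.681
```

```bash
python3 - <<'E'
from h import *
import pickle
s=r.snapshot("top"); pickle.dump(s,open("top3.pkl","wb")); crop(s,320,100,130,130,5,"q_t.png")
cv2.imwrite("pics/q_full.png",s["pixels"][:,:,::-1])
s2=r.snapshot("side"); crop(s2,230,140,150,110,5,"q_s.png")
mu,d,n,t,e=meas(s,345,165,385,270)
tail=mu+d*t.min(); seat=tail+.150*d; post=np.array([.6907,-.2072])
print("tail",tail,"seat",seat,"err",seat-post, np.linalg.norm(seat-post))
go((.5,0,.2),170)
E
```

```text
blob [364 174  13  31 266]
mu [ 0.58577946 -0.18990237] yaw -9.122135413296345 t -0.04631802172896541 0.04550632365696653 e -0.013670374312125812 0.013570251682907854
tail [ 0.54004724 -0.18255913] seat [ 0.68815014 -0.20634006] err [-0.00254986  0.00085994] 0.0026909643721208507
t 22.33 pos [0.5775 0.3357 0.1909] yaw 170.57 q7 0.24 F [-0.  -0.5 -0.5] open 59.7
TURN [-0.0019 -0.      0.01  ] SHIFT [  2.15 -34.39  -0.84]
```

View pics/q_t.png

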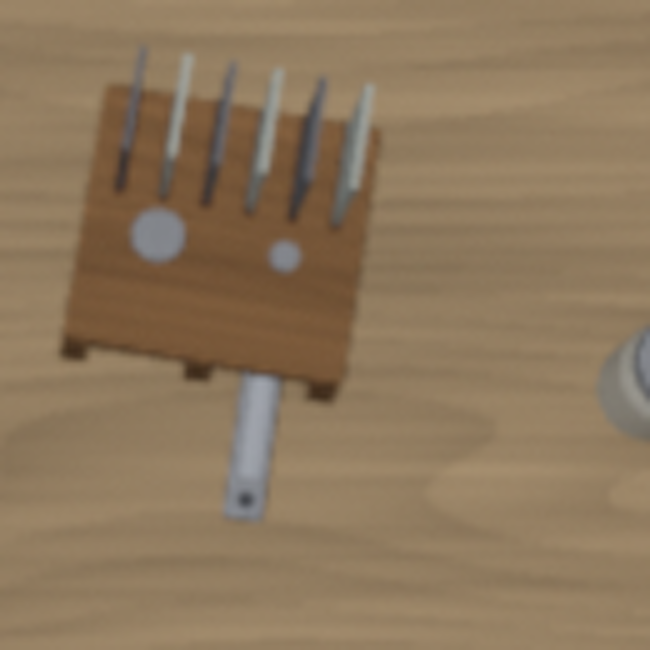

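View pics/q_s.png

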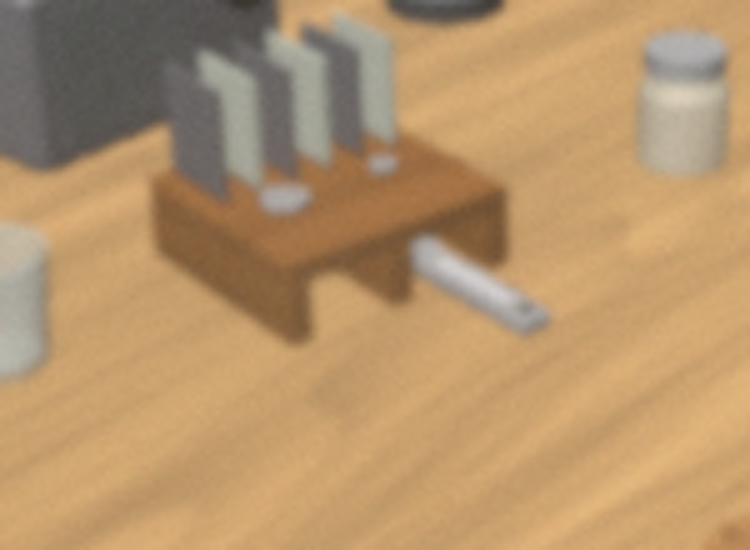

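View pics/q_full.png

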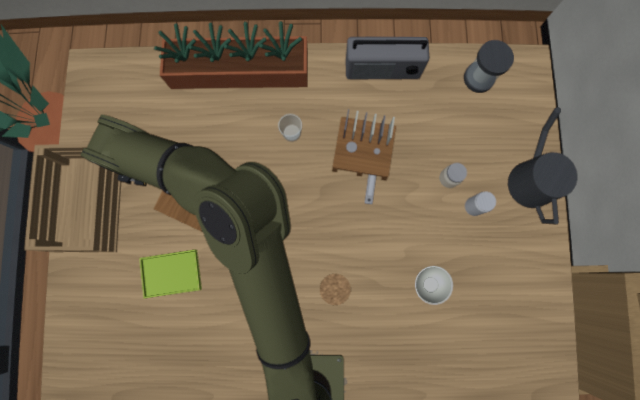

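The handle sticks straight out of the thin-post bay, with its tail at (246,518) in the crop. The seat works out 2.7 mm from the post, and the objects in view look unmoved. Handing in.

```bash
python3 - <<'E'
from plant import r
print(r.finish_job())
E
```

```text
the job is handed in; nothing more can be done
None
```

I drew the opener out from under the stand by its shoulder and set it down in front of the rack's thin-post bay. I then took it again by the handle and slid it flat under the top board, until the jaw stopped against the thin post at about 7 N. I released it and handed in at about 22 s of the 61 s; no verdict was reported.

**Final checks from the top and side cameras:**
- The seat of the jaw works out about 2.7 mm from the thin post (limit 8 mm). This comes from the tail's position and the opener's length, because the board hides the jaw.
- The tail is about 80 mm out of the rack's front, and the opener looks flat on the table.
- The contact force on the gripper was about zero after the retreat.
- The tumbler, tray, can, jar and bowl look unmoved. The tub was hidden behind the arm in the last picture, so I did not check it then.

**What disagreed:** the robot's reported tool height was about 15–20 mm lower than the true height. My first two grasp attempts closed above the opener, to 20 and 24 mm where the shoulder is 30 mm. I confirmed the cause in the side view, felt downwards in small steps, and gripped at 29.9 mm. The horizontal readings agreed with the cameras to about 2 mm.

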